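# Clip the ladder wheel onto its axle

## Robot

A 6-joint arm with a two-finger parallel gripper is mounted at the origin on the work surface. World frame = base frame: x ahead of the robot, y to its left, z up, the work surface at z = 0. Lengths are in mm, angles in rad, forces in N, time in s.
With the tool pointing down it reaches from about 275 to 750 mm from the base axis. Payload 10.2 kg.
Tool frame: the origin (TCP) lies at the very end of the fingers, on their centre line; the grasp point (between the pads) lies 19 mm behind it (ctrl.hold_point_z is the distance from the TCP to the grasp point, in mm); z points along the fingers, y is the direction in which the jaws open and shut (so a half turn about z gives the same grasp; the last joint's range is limited). The gripper opens to 85 mm and grips with 20 to 120 N. Pads are 22 mm wide; open, the fingers measure 114 mm over their backs; the gripper's body (76 mm by 85 mm) begins 54 mm behind the grasp point. The pads swing forward as they close: fully open they stand 13 mm farther back than shut.
Start: joints at [-1.502, 0.313, 1.498, -0, 1.331, -0.223], TCP at [151.017, -502.817, 204.994] pointing down, gripper open.
Joint ranges: [-2.94, 2.94], [-0.97, 2.17], [0.19, 2.56], [-1.23, 4.37], [0.02, 3.11], [-2.88, 2.88]. Speed limits (rad/s): [2.39, 2.39, 3.01, 3.14, 3.14, 3.14].

## Interface

Orientations are given as a unit quaternion [w, x, y, z].
In Python, from rig import readout, cams, workorder, spotter, ctrl gives the robot as it stands.
- The arm moves only by the tool step_arm, never from a script. Its argument "plan" is text: rows parted by semicolons, each of 5 numbers parted by spaces: the shift along the tool's x, y, z in cm, then the turn about the tool's z in degrees, then the opening in per cent of the stroke, from 0 (shut) to 100 (fully open). In form: x y z twist gripper; .... A call has 1 to 10 rows; each row is the pose to reach, as a shift and turn from the pose commanded when the call began, along the tool's axes at that moment; what a row does not reach only later rows make up. A row lasts 1/10 s, in which the tool goes at most 50 mm and 8.59 degrees, less where a joint would pass 70% of its speed; a pose out of reach is approached as far as the arm can. A call with a gripper value outside its range is refused whole. The fingers move at their own pace and stop on an object; "grip_force" is the grip in N (left out, the last holds). Time passes only in rows, so rows that repeat a pose let the fingers close. It gives the time, the measured TCP pose, the force and the opening at its end, in the units of the state.
- readout.sense(): the state, without advancing time (a new reading comes with each control period).
- cams.capture(name): name is "scene" or "top" or "wrist"; returns (picture, depth): 420x560x3 uint8, red, green, blue; 420x560 float32, mm along the optical axis (not along the pixel's ray), 0 where there is no reading.
- cams.camera_info(name): a dict with "vfov" (degrees; the focal length in pixels is half the picture's height over the tangent of half this angle, whatever the lens; pixels are square), "cx", "cy" (the principal point, pixels), "k1" (the pictures are not rectified: a ray, as slopes to the right and down, at radius r is drawn at 1 + k1 r^2 times it, then the intrinsics apply), "rvec" (rotation vector, rad) and "tvec" (3), from world to camera coordinates, as OpenCV has them. Camera axes: x right, y down, z forward; pixel columns grow to the right and rows downward; lengths in mm; the calibration is good to about 2 mm. A picture is of the moment at which its call begins: read the wrist's pose just before it. camera_info takes no time and is no camera call; for the wrist camera it gives the pose at the moment of the call.
- workorder.finish_job(): hands the job in, once; it reports no verdict.
Trained networks look in the newest picture that a camera, given by its name, has taken for a name from the list of things; names that differ only in an ending like _2 or _b are one class to them, and where a whole thing is asked for, a point or a joint stands for the part that bears it (a point fixed in the world has none). Each returns a list of dicts, best first, with "conf" (0 to 1); they miss things now and then, are a little off and sometimes report something else, mostly with a low value. They report only what shows in the picture. A call takes as long as a camera call. They do not tell look-alikes from the thing itself.
- spotter.regions_of(camera, target): "pixels" (420x560 bool, what is visible of it) and "extent" ([centre column, centre row, width, height] in pixels, round what is visible of it).
The state is a dict: "time_s": time; "joints": joint angles; "dq": joint speeds; "tau": joint torques, N m; "eef_pos": TCP position; "ee_rot": TCP orientation; "force": force on the tool from outside, world axes, zero at the start; "wrist_torque": the same for the moment, N m; "grip_width": opening from 0.0 (shut) to 1.0 (fully open).
Only numpy, scipy, OpenCV 4.12 (cv2) and the standard library are available. Lean on these libraries where they do the work, as an engineer would, in place of code of your own. Each camera call takes 0.05 s, during which the arm holds its last target. There are 200 camera calls.

## Task

Put the loose wheel flat on the upright axle of the ladder bracket, resting on the boss, and let go of it. Then take the spring clip and push it sideways, open end first, into the axle's groove just above the wheel until it snaps fully home, and seat it against its stop with a firm press of 10 to 15 N; 20 N or more could bend it. Let go of it, and leave the other things on the bench where they are.

Things in the scene. Friction and masses are not known exactly. Their poses are not given: they have to be found in the camera images.
- bracket: Grey steel bracket fixed to the bench: base plate 120 x 74 x 12 mm (x along the long side, z up; origin: centre of the underside) with a round boss in its middle, 40 mm across at its top, 32 mm high. A 14 mm steel axle stands on the boss, up to 4 mm off the middle in the bracket's x and in its y, differently each time: where it stands must be felt or seen.
- boss_top (a point): Centre of the boss's top face, 32 mm above the bench, z up; the axle is only near it. Heights on the axle, above the bench: 14 mm thick up to 55.5 mm, groove 10 mm thick from 55.5 to 66 mm, 14 mm thick head to 72 mm, tapering to a 6 mm tip at 80 mm.
- wheel_mid (a point): The black plain wheel, loose, lying flat: 60 mm across, 24 mm thick, bore 25 mm. Point: its centre, half-way up; z along its axis. Once on the boss its upper face is 56 mm above the bench; a clip lying on that face is level with the groove.
- clip_tab (a point): Steel spring clip, loose, lying flat: a fork 5 mm thick, 67 mm long, 31 mm wide at its mouth, with an upright grip tab. Point: the tab's centre, 21 mm above the clip's underside; the tab is 22 mm long in x, 12 mm thick in y, its top 38 mm above the underside. x points from the tab to the open mouth, z up.
- clip_bore (a point): Same clip, same axes: where the axle's axis lies when home; 31 mm ahead (+x) of the tab, 2.5 mm above the underside. The flared mouth reaches 23 mm ahead of it; 4 mm ahead two sprung humps leave a 7.6 mm gap. Pushing them over the groove takes about 4 to 12 N, then the push drops; some 4 mm on it meets its solid stop.
- wine: Standing dark wine bottle, 74 mm across, 300 mm tall; leave alone. Origin: centre of the underside.
- grease: Small round steel tin, 52 mm across, 50 mm tall; leave alone. Origin: centre of the underside.
- driver: Screwdriver lying on the bench; leave alone. Its x runs along it, from handle to blade.
- washer: Flat steel washer, 44 mm across, 5 mm thick; leave alone. Origin: centre of the underside.
- cork: Bottle cork lying down, 24 mm across, 42 mm long; leave alone. x along it.
- hammer: Hammer lying on the bench; leave alone. x runs from handle to head.
- mug: White mug, 80 mm across, 90 mm tall; leave alone. Origin: centre of the underside.
Mind the look-alikes: they are no part of the job. Several things look just like the part that bears wheel_mid: the one meant starts farthest to the robot's right.

How it is judged:
By the outcome, as a careful person would: the job done as asked, in the order asked, and still so for the second after the job is handed in, with the robot touching nothing.
It also fails if it takes over 72 s, if anything falls off the work surface, if the arm or the gripper's body presses on something with over 40 N, if the wrist force passes 120 N, or if a joint passes its speed limit or range.

## Working session

There is one attempt and no reset: what is moved stays moved. The work goes in short steps, Python scripts to look and compute and a tool call to move; the robot and the scene stay as the last step left them, time stands still between calls to the robot, and variables do not carry over. Pictures are saved under pics/ and viewed, about 8 in all and at most 12, crops included, and the job is handed in when it is done.

Besides the shell and the picture viewer there is one more tool, called after "Request:" as name(argument=value, ...) on one line, values as JSON. step_arm: Moves the arm, as the interface text tells. Its arguments: {"type":"object","properties":{"plan":{"type":"string"},"grip_force":{"type":"number"}},"required":["plan"]}

```bash
ls; mkdir -p pics; cat > h.py <<'E'
import numpy as np, cv2
from rig import readout, cams, workorder, spotter, ctrl
def K(i):
    f=210/np.tan(np.radians(i['vfov'])/2); return f
def cap(n,save=None):
    i=cams.camera_info(n); p,d=cams.capture(n)
    if save: cv2.imwrite('pics/'+save,p[:,:,::-1])
    return i,p,d
def rays(i,uv):
    f=K(i); uv=np.asarray(uv,float).reshape(-1,1,2)
    Km=np.array([[f,0,i['cx']],[0,f,i['cy']],[0,0,1]])
    return cv2.undistortPoints(uv,Km,np.array([i['k1'],0,0,0.])).reshape(-1,2)
def world(i,uv,dep):
    s=rays(i,uv); dep=np.asarray(dep,float).reshape(-1,1)
    c=np.hstack([s*dep,dep]); R=cv2.Rodrigues(np.array(i['rvec'],float))[0]
    return (c-np.array(i['tvec']).reshape(1,3))@R
def cloud(i,d,mask):
    v,u=np.nonzero(mask&(d>0)); return world(i,np.c_[u,v],d[v,u])
def plane(i,uv,z):
    R=cv2.Rodrigues(np.array(i['rvec'],float))[0]; o=-R.T@np.array(i['tvec']).ravel()
    s=rays(i,uv); w=np.c_[s,np.ones(len(s))]@R
    return o+w*((z-o[2])/w[:,2])[:,None]
E
python3 - <<'E'
from h import *
s=readout.sense(); print(s['time_s'],s['eef_pos'],s['ee_rot'],s['force'],ctrl.hold_point_z)
ims=[]
for n in ['scene','top']:
    i,p,d=cap(n); ims.append(p)
    for t in ['bracket','wheel_mid','clip_tab','wine','grease','driver','washer','cork','hammer','mug']:
        for r in spotter.regions_of(n,t):
            if r['conf']<.2: continue
            m=r['pixels']; c=cloud(i,d,m)
            if len(c)==0: print(n,t,'nodepth');continue
            print(n,t,round(r['conf'],2),np.round(r['extent']),'med',np.round(np.median(c,0)),'p2',np.round(np.percentile(c,2,axis=0)),'p98',np.round(np.percentile(c,98,axis=0)))
for n,p in zip('ab',ims): cv2.imwrite(f'pics/{n}.png',p[:,:,::-1])
E
```

```text
pics
0.0 [ 150.98386519 -502.50018042  204.41769089] [-6.80905749e-04  9.89375860e-01  1.45378611e-01  5.39150061e-05] [-0.98228941 -0.28078179  0.52707513] 18.700000000000003
scene bracket 0.68 [271. 229.  53.  36.] med [555. -38.  13.] p2 [494. -83.   6.] p98 [609.  12.  69.]
scene bracket 0.27 [350.  98.  39.  40.] med [364. 394.  54.] p2 [321. 359.  -2.] p98 [400. 473.  91.]
scene wheel_mid 0.95 [227. 247.  19.  21.] med [ 524. -157.   22.] p2 [ 494. -184.   -2.] p98 [ 552. -128.   28.]
scene wheel_mid 0.72 [191. 270.  23.  24.] med [ 528. -264.   22.] p2 [ 498. -292.    3.] p98 [ 552. -237.   28.]
scene wheel_mid 0.64 [189. 220.  17.  23.] med [ 411. -193.   22.] p2 [ 381. -219.   -0.] p98 [ 437. -168.   27.]
scene wheel_mid 0.64 [176. 186.  23.  20.] med [ 308. -166.   22.] p2 [ 277. -192.    1.] p98 [ 331. -139.   28.]
scene clip_tab 0.72 [348. 170.  24.  23.] med [532. 231.   6.] p2 [511. 221.  -2.] p98 [569. 253.  41.]
scene wine 0.62 [420. 121.  49.  87.] med [612. 408. 160.] p2 [575. 391.  15.] p98 [637. 443. 301.]
scene grease 0.62 [267. 296.  21.  26.] med [ 707. -165.  
[... 1750 characters left out ...]
.67 [ 92. 167.  68.  48.] med [592. 412. 188.] p2 [563. 391.   8.] p98 [633. 467. 301.]
top wine 0.64 [222. 131.  50.  17.] med [731. 108.  23.] p2 [707.  61.  12.] p98 [753. 187.  29.]
top grease 0.56 [327. 143.  17.  23.] med [ 693. -157.   49.] p2 [ 674. -181.    2.] p98 [ 721. -135.   54.]
top driver 0.69 [214. 133.  70.  26.] med [732. 107.  23.] p2 [692.  58.  12.] p98 [756. 227.  29.]
top hammer 0.81 [438. 251. 100.  32.] med [ 418. -431.   24.] p2 [ 365. -586.   11.] p98 [ 447. -340.   29.]
top hammer 0.22 [183. 197.  14.  28.] med [529. 232.   6.] p2 [508. 221.  -2.] p98 [570. 248.  41.]
top mug 0.86 [109. 264.  49.  29.] med [360. 413.  42.] p2 [326. 358.   1.] p98 [394. 454.  92.]
```

View pics/a.png

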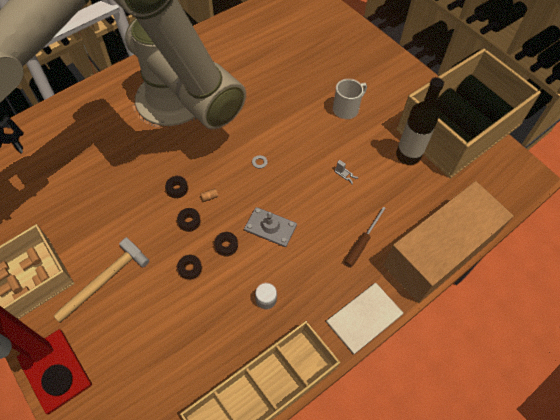

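View pics/b.png

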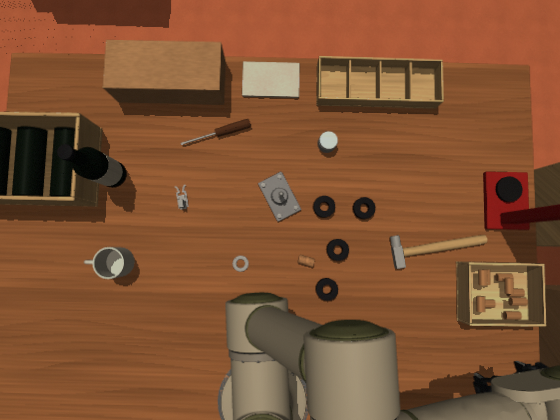

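The wanted wheel is the rightmost one, at about (523,-263); in the top view it is at pixel (365,208). The bracket is at (281,197), and the clip at (182,197) has its mouth pointing up the image (+x). I'm moving over the wheel.

Request:
step_arm(plan="42.5 -12.2 0 0 100;42.5 -12.2 0 0 100;42.5 -12.2 0 0 100;42.5 -12.2 0 0 100;42.5 -12.2 0 0 100;42.5 -12.2 0 0 100;42.5 -12.2 0 0 100;42.5 -12.2 0 0 100;42.5 -12.2 0 0 100;42.5 -12.2 0 0 100")

```text
time_s: 2.1
eef_pos: [526.0, -260.5, 204.5]
ee_rot: [-0.0, 0.989, 0.148, 0.0]
force: [-1.1, -0.3, -0.3]
grip_width: 1.004
```

```bash
cat >> h.py <<'E'
from scipy.spatial.transform import Rotation as Ro
def pose():
    s=readout.sense(); q=s['ee_rot']; return np.array(s['eef_pos']),Ro.from_quat([q[1],q[2],q[3],q[0]]).as_matrix(),s
def go(t,yaw=None):
    "tool shift cm / twist deg to put TCP at t with tool x at yaw (deg)"
    p,R,s=pose(); y0=np.degrees(np.arctan2(R[1,0],R[0,0]))
    tw=0 if yaw is None else (y0-yaw+180)%360-180
    print('at',np.round(p,1),'yaw',round(y0,1),'shift cm',np.round(R.T@(np.array(t)-p)/10,2),'twist',round(tw,1))
def circ(c,zlo,zhi):
    k=c[(c[:,2]>zlo)&(c[:,2]<zhi)]; (cx,cy),r=cv2.minEnclosingCircle(k[:,:2].astype(np.float32)); 
    return cx,cy,r,np.median(k[:,2]),len(k)
E
python3 - <<'E'
from h import *
p,R,s=pose();print(s['time_s'],p,s['force'],s['grip_width'])
i,im,d=cap('wrist','w1.png')
Rc=cv2.Rodrigues(np.array(i['rvec'],float))[0];o=-Rc.T@np.array(i['tvec']).ravel()
print('cam in tool',R.T@(o-p),'axis',Rc[2])
for r in spotter.regions_of('wrist','wheel_mid'):
    c=cloud(i,d,r['pixels'])
    if len(c): print(r['conf'],r['extent'],circ(c,15,32),np.percentile(c[:,2],[5,50,95]))
E
```

```text
2.1 [ 525.99390938 -260.54245072  204.47471638] [-1.14911555 -0.28874837 -0.25673055] 1.0044779366323713
cam in tool [  68.91835914   -0.36385278 -169.14138705] axis [-0.25728627 -0.07813962 -0.96317079]
0.76 [275.9, 190.9, 54.7, 51.1] (520.5321044921875, -261.7737731933594, 29.91813850402832, np.float64(24.208918008969494), 1637) [ 2.93240097 24.09316481 25.4394492 ]
0.7 [174.9, 324.5, 18.1, 26.3] (304.55072021484375, -187.2681884765625, 15.245163917541504, np.float64(23.589842635725077), 136) [ 3.23655252 22.96155436 24.86833973]
0.63 [185.2, 164.4, 55.5, 46.7] (522.9024047851562, -153.27822875976562, 29.78567123413086, np.float64(24.13702427045186), 1796) [ 4.19256365 23.98313758 25.41726644]
```

View pics/w1.png

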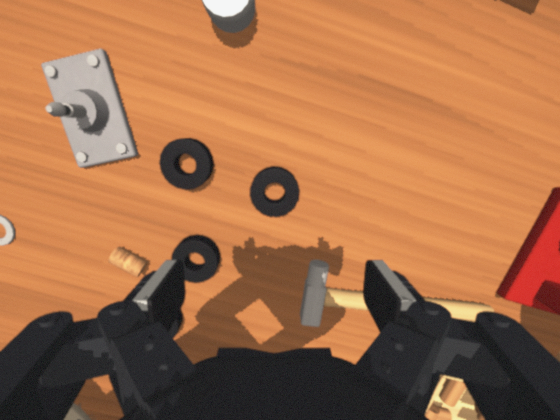

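The wrist view agrees: the wanted wheel is at pixel (275,191), centre (520.5,-261.8), radius 29.9, top 24. The bracket's axle is at upper left, around (75,108). I'm descending and gripping.

Request:
step_arm(plan="-0.56 -0.05 5 0 100;-0.56 -0.05 10 0 100;-0.56 -0.05 15 0 100;-0.56 -0.05 18 0 100;-0.56 -0.05 20.2 0 100;-0.56 -0.05 20.2 0 100;-0.56 -0.05 20.2 0 100", grip_force=40)

```text
time_s: 2.9
eef_pos: [517.2, -265.8, 3.9]
ee_rot: [0.0, 0.989, 0.145, 0.0]
force: [0.7, -0.8, -0.2]
grip_width: 1.0
```

Request:
step_arm(plan="0 0 0 0 40;0 0 0 0 40;0 0 0 0 40;0 0 0 0 40;0 0 0 0 40;0 0 0 0 40;0 0 0 0 40;0 0 0 0 40", grip_force=40)

```text
time_s: 3.7
eef_pos: [517.5, -264.8, 3.0]
ee_rot: [-0.0, 0.989, 0.145, -0.0]
force: [0.1, -0.7, -0.1]
grip_width: 0.399
```

View wrist.

```bash
python3 - <<'E'
from h import *
i,im,d=cap('wrist','w2.png')
p,R,s=pose();print(s['time_s'],p,s['force'],s['grip_width'])
E
```

```text
3.75 [ 517.45141265 -264.83578871    2.95678291] [ 1.03129449 -0.26598814  1.1721692 ] 0.39992134645413674
```

View pics/w2.png

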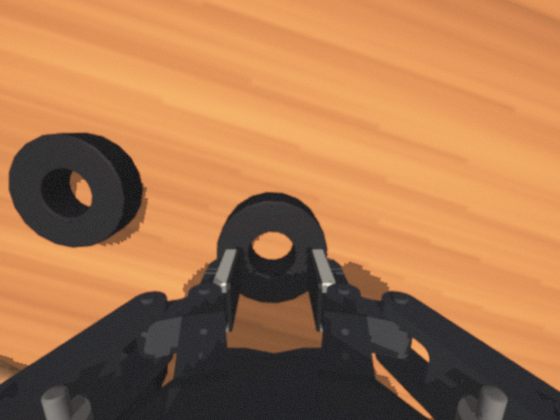

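```bash
python3 - <<'E'
from h import *
i,im,d=cap('wrist')
for r in spotter.regions_of('wrist','wheel_mid'):
    c=cloud(i,d,r['pixels'])
    if len(c): print(r['conf'],r['extent'],circ(c,18,32),np.percentile(c[:,2],[5,50,95]))
p,R,s=pose()
for u,v in [(227,260),(319,260),(232,310),(320,310),(272,205),(230,285),(318,285)]: print(u,v,np.round(R.T@(world(i,[[u,v]],[d[v,u]])[0]-p),1), d[v,u])
E
```

```text
0.89 [273.0, 248.9, 111.3, 110.9] (520.7556762695312, -261.86517333984375, 30.004268646240234, np.float64(24.111863560319836), 6410) [ 8.64243788 23.984968   25.1114732 ]
0.71 [142.0, 380.2, 49.8, 79.1] (409.25372314453125, -198.70864868164062, 27.04913330078125, np.float64(23.899043560307238), 476) [10.10392146 23.52421178 24.8031848 ]
0.7 [73.8, 187.8, 134.0, 115.2] (522.9581298828125, -152.91236877441406, 30.302228927612305, np.float64(24.058263989101146), 9305) [ 6.66217142 23.83586551 25.09347545]
227 260 [ 11.4 -21.5 -43.9] 136.05865
319 260 [ 11.3  20.1 -43.6] 136.44847
232 310 [ -3.5 -17.6 -60.5] 124.15174
320 310 [ -1.2  18.1 -63.8] 120.31794
272 205 [ 31.3  -1.3 -21.2] 152.58203
230 285 [  8.7 -17.8 -61.6] 119.820786
318 285 [ 10.8  16.6 -65.3] 115.68128
```

```bash
python3 - <<'E'
from h import *
i,im,d=cap('wrist'); p,R,s=pose()
P=(world(i,np.stack(np.meshgrid(np.arange(560),np.arange(420)),-1).reshape(-1,2),d.ravel())-p)@R
P=P.reshape(420,560,3)
for v in range(225,300,6): print(v,[tuple(np.round(P[v,u]).astype(int)) for u in (218,224,230,236)], im[v,227])
W=p[2]-P[...,2]; m=(W>26)&(W<46)&(P[...,2]<0); print('pts 26..46 tool:',m.sum(), np.percentile(P[m],[2,50,98],axis=0).round())
cv2.imwrite('pics/w3.png',cv2.resize(im[190:350,180:370,::-1],None,fx=4,fy=3.5))
print(s['joints'])
E
```

```text
225 [(np.int64(13), np.int64(-34), np.int64(2)), (np.int64(20), np.int64(-26), np.int64(-20)), (np.int64(21), np.int64(-23), np.int64(-21)), (np.int64(20), np.int64(-20), np.int64(-21))] [56 55 55]
231 [(np.int64(9), np.int64(-34), np.int64(2)), (np.int64(17), np.int64(-26), np.int64(-21)), (np.int64(18), np.int64(-23), np.int64(-22)), (np.int64(18), np.int64(-20), np.int64(-22))] [53 50 52]
237 [(np.int64(13), np.int64(-30), np.int64(-19)), (np.int64(14), np.int64(-26), np.int64(-21)), (np.int64(14), np.int64(-23), np.int64(-21)), (np.int64(14), np.int64(-20), np.int64(-21))] [55 51 54]
243 [(np.int64(11), np.int64(-30), np.int64(-22)), (np.int64(10), np.int64(-27), np.int64(-21)), (np.int64(11), np.int64(-23), np.int64(-21)), (np.int64(11), np.int64(-20), np.int64(-21))] [56 53 53]
249 [(np.int64(7), np.int64(-30), np.int64(-21)), (np.int64(7), np.int64(-27), np.int64(-22)), (np.int64(7), np.int64(-24), np.int64(-21)), (np.int64(7), np.int64(-20), np.int64(-21))] [101  96  93]
255 [(np.int64(4), np.int64(-30), np.int64(-22)), (np.int64(11), np.int64(-24), np.int64(-37)), (np.int64(
[... 968 characters left out ...]
.int64(-19), np.int64(-65)), (np.int64(9), np.int64(-18), np.int64(-62)), (np.int64(0), np.int64(-18), np.int64(-46))] [86 81 79]
291 [(np.int64(13), np.int64(-20), np.int64(-73)), (np.int64(8), np.int64(-20), np.int64(-65)), (np.int64(7), np.int64(-18), np.int64(-63)), (np.int64(-3), np.int64(-18), np.int64(-46))] [57 55 55]
297 [(np.int64(13), np.int64(-20), np.int64(-77)), (np.int64(7), np.int64(-19), np.int64(-67)), (np.int64(5), np.int64(-18), np.int64(-64)), (np.int64(-4), np.int64(-17), np.int64(-49))] [42 40 41]
pts 26..46 tool: 794 [[ -9. -88. -43.]
 [  7. -17. -37.]
 [ 23.  29. -23.]]
[-6.74467898e-01  6.60395368e-01  1.53245976e+00  1.90172792e-05
  9.48706349e-01  6.04518110e-01]
```

View pics/w3.png

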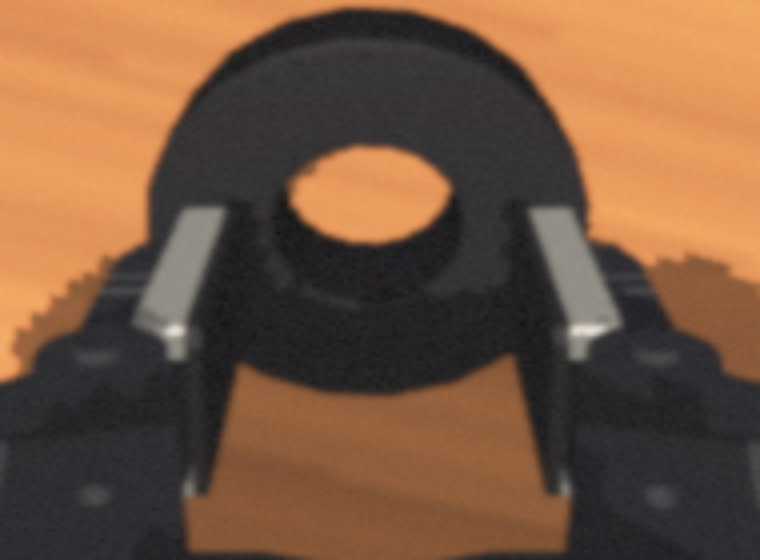

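The fingers closed to 40 % without touching the wheel, which is still at (520.7,-261.9). The depth image puts the pad tips near z≈40, although the reported TCP is at z=3. I'll check this from the scene camera before going lower.

```bash
python3 - <<'E'
from h import *
i,im,d=cap('scene'); p,R,s=pose()
P=world(i,np.stack(np.meshgrid(np.arange(560),np.arange(420)),-1).reshape(-1,2),d.ravel()).reshape(420,560,3)
T=(P-p)@R
m=(abs(T[...,0])<22)&(abs(T[...,1])<45)&(P[...,2]>-20)&(d>0)
h=np.histogram(P[m][:,2],bins=range(0,150,6)); print(list(zip(h[1],h[0])))
k=P[m]; k=k[(k[:,2]>26)&(k[:,2]<60)]; t=(k-p)@R
print(np.c_[t,k[:,2]][np.argsort(k[:,2])][:20].round())
v,u=np.nonzero(m); print(u.min(),u.max(),v.min(),v.max())
u0,v0=int(u.mean()),int(v.mean())
cv2.imwrite('pics/s2.png',cv2.resize(im[v0-50:v0+50,u0-65:u0+65,::-1],None,fx=6,fy=6,interpolation=cv2.INTER_CUBIC))
E
```

```text
[(np.int64(0), np.int64(112)), (np.int64(6), np.int64(19)), (np.int64(12), np.int64(23)), (np.int64(18), np.int64(104)), (np.int64(24), np.int64(50)), (np.int64(30), np.int64(11)), (np.int64(36), np.int64(16)), (np.int64(42), np.int64(18)), (np.int64(48), np.int64(13)), (np.int64(54), np.int64(20)), (np.int64(60), np.int64(8)), (np.int64(66), np.int64(9)), (np.int64(72), np.int64(21)), (np.int64(78), np.int64(45)), (np.int64(84), np.int64(39)), (np.int64(90), np.int64(13)), (np.int64(96), np.int64(26)), (np.int64(102), np.int64(16)), (np.int64(108), np.int64(10)), (np.int64(114), np.int64(9)), (np.int64(120), np.int64(14)), (np.int64(126), np.int64(17)), (np.int64(132), np.int64(22)), (np.int64(138), np.int64(16))]
[[ 20.   9. -23.  26.]
 [ 20.  13. -23.  26.]
 [ 15.  30. -23.  26.]
 [  3. -14. -23.  26.]
 [ 19.  11. -24.  27.]
 [ 17.  12. -24.  27.]
 [ -1. -11. -24.  27.]
 [  2.  30. -24.  27.]
 [ 21.  25. -24.  27.]
 [ 18.  21. -24.  27.]
 [ 14.  28. -24.  27.]
 [ 19.   4. -24.  27.]
 [ 22.  -1. -25.  28.]
 [ 16.  27. -26.  29.]
 [  8.  24. -27.  30.]
 [  9. -16. -27.  30.]
 [ 10.  26. -28.  31.]
 [ 11. -17. -29.  32.]
 [ -3. -16. -30.  33.]
 [  6. -16. -30.  33.]]
143 206 166 286
```

View pics/s2.png

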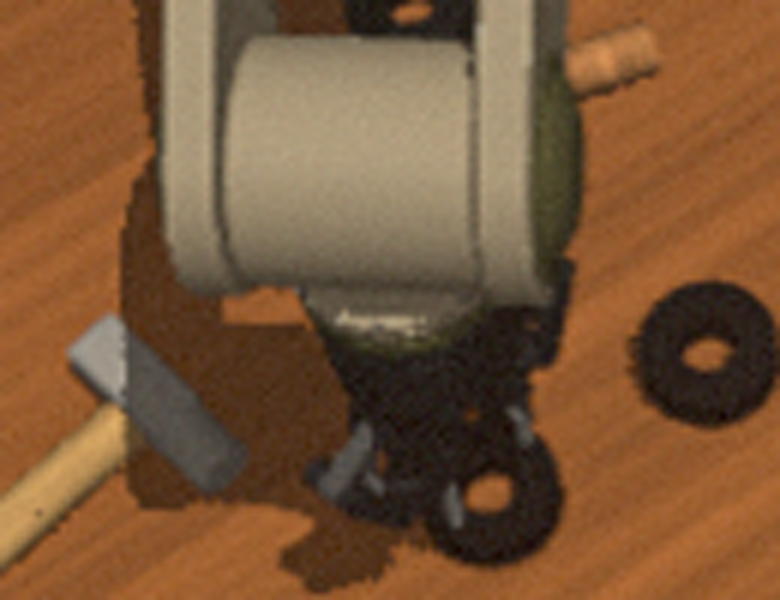

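Both cameras show the pads above the wheel, so the real fingertips sit about 30–37 mm short of the reported TCP. I'll open, correct x and y, and go down in stages while watching the force.

Request:
step_arm(plan="0.39 -0.2 0 0 100;0.39 -0.2 0 0 100;0.39 -0.2 0 0 100;0.39 -0.2 0 0 100;0.39 -0.2 0 0 100;0.39 -0.2 0.5 0 100;0.39 -0.2 1 0 100;0.39 -0.2 1.5 0 100;0.39 -0.2 2 0 100;0.39 -0.2 2 0 100")

```text
time_s: 4.95
eef_pos: [520.2, -261.5, -17.9]
ee_rot: [-0.001, 0.989, 0.145, -0.001]
force: [-0.0, -0.9, 0.1]
grip_width: 1.0
```

```bash
cat > tip.py <<'E'
from h import *
i,im,d=cap('wrist'); p,R,s=pose(); print(p.round(1),s['force'],s['grip_width'])
T=((world(i,np.stack(np.meshgrid(np.arange(560),np.arange(420)),-1).reshape(-1,2),d.ravel())-p)@R).reshape(420,560,3)
b=(im.max(2)<140)|(im.max(2).astype(int)-im.min(2)<25)
for sg in (-1,1):
    m=b&(sg*T[...,1]>5)&(abs(T[...,1])<60)&(T[...,0]>-15)&(T[...,0]<16)&(d>0)&(d<200)&(p[2]-T[...,2]>3)
    k=T[m&(abs(T[...,1])>(33 if s['grip_width']>.8 else 5))]; 
    print(sg,len(k),'tip tool z',np.percentile(k[:,2],[97,99,100]).round(1) if len(k) else '', 'inner y',np.percentile(abs(k[:,1]),[1,5]).round(1) if len(k) else '')
E
python3 tip.py
```

```text
[ 520.4 -261.7  -17.5] [-0.04580752  0.18300934  0.73579562] 0.994934140911193
-1 7444 tip tool z [-46.  -42.  -38.1] inner y [37.1 39.1]
1 8650 tip tool z [-46.7 -42.5 -38.5] inner y [36.7 38.9]
```

Request:
step_arm(plan="0 0 0.4 0 100;0 0 0.8 0 100;0 0 1.2 0 100;0 0 1.6 0 100;0 0 1.6 0 100;0 0 1.6 0 100")

```text
time_s: 5.6
eef_pos: [520.6, -261.8, -33.1]
ee_rot: [-0.0, 0.989, 0.145, -0.0]
force: [-0.8, 0.2, -0.4]
grip_width: 0.997
```

Request:
step_arm(plan="0 0 0 0 60;0 0 0 0 60;0 0 0 0 60;0 0 0 0 60;0 0 0 0 60;0 0 0 0 60", grip_force=40)

```text
time_s: 6.2
eef_pos: [521.9, -263.0, -30.9]
ee_rot: [0.002, 0.989, 0.145, 0.001]
force: [-0.5, -1.4, 13.0]
grip_width: 0.682
```

The wheel is gripped: width 0.682 is about 58 mm, and the tips are just touching the bench. I'm lifting it and moving to a viewpoint short of the bracket.

Request:
step_arm(plan="0 0 -5 0 60;0 0 -10 0 60;0 -2 -15 0 60;-1 -6 -16 0 60;-1.9 -11 -16 0 60;-1.9 -16 -16 0 60;-1.9 -21 -16 0 60;-1.9 -21.8 -16 0 60;-1.9 -21.8 -16 0 60;-1.9 -21.8 -16 0 60")

```text
time_s: 7.2
eef_pos: [440.2, -59.3, 127.2]
ee_rot: [0.0, 0.989, 0.145, 0.0]
force: [-0.4, 0.6, -1.8]
grip_width: 0.68
```

```bash
python3 - <<'E'
from h import *
i,im,d=cap('wrist','w4.png'); p,R,s=pose(); print(s['time_s'],p.round(1),s['force'],s['grip_width'])
P=world(i,np.stack(np.meshgrid(np.arange(560),np.arange(420)),-1).reshape(-1,2),d.ravel()).reshape(420,560,3)
x,y,z=P[...,0],P[...,1],P[...,2]
near=(abs(x-548)<70)&(abs(y+32)<70)&(d>0)
for lo,hi in [(8,16),(29,35),(40,56),(58,64),(66,72),(74,82)]:
    m=near&(z>lo)&(z<hi)
    if lo>=29: m&=(abs(x-548)<30)&(abs(y+32)<30)
    k=P[m]; 
    if len(k)>3: print(lo,len(k),np.median(k,0).round(1),k.min(0).round(1),k.max(0).round(1), [round(a,1) for a in circ(k,lo,hi)[:3]])
m=near&(z>9)&(z<15); print('plate',cv2.minAreaRect(P[m][:,:2].astype(np.float32)))
E
```

```text
7.25 [440.2 -59.6 127. ] [-0.26727007 -1.1626987  -1.00396793] 0.6858361700589523
8 9118 [553.2 -28.7  12.2] [479.4 -89.9   8.1] [612.5  29.2  16. ] [548.3, -30.4, 68.9]
29 1564 [545.9 -27.7  32.2] [528.6 -50.3  29. ] [568.  -10.1  34.9] [548.5, -30.3, 20.3]
40 83 [542.3 -34.3  52.1] [540.8 -40.   40.3] [547.2 -26.5  56. ] [546.7, -33.3, 6.8]
66 40 [542.7 -32.5  70.2] [540.9 -39.9  66.8] [553.5 -26.1  72. ] [547.8, -32.9, 7.1]
74 266 [547.2 -33.2  77.6] [541.3 -39.5  74. ] [553.6 -27.3  81.7] [547.7, -33.1, 6.4]
plate ((548.2626342773438, -30.374916076660156), (119.97390747070312, 74.22589111328125), 28.404373168945312)
```

View pics/w4.png

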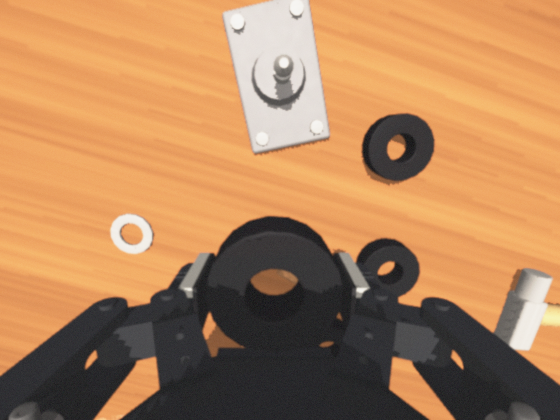

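The axle is clear in the picture at pixel (283,65), and depth puts its centre at (547.6,-33.0). The boss centre is (548.4,-30.3) with its top at 32.2, and the plate measures 120×74 as it should. I'm moving over the axle and down.

Request:
step_arm(plan="5 0.3 0 0 60;10 0.5 0 0 60;11.06 0.54 0 0 60;11.06 0.54 2 0 60;11.06 0.54 5 0 60;11.06 0.54 6 0 60;11.06 0.54 6 0 60;11.06 0.54 6 0 60")

```text
time_s: 8.05
eef_pos: [547.9, -32.6, 67.9]
ee_rot: [0.0, 0.989, 0.145, 0.001]
force: [-0.5, 0.4, -0.7]
grip_width: 0.687
```

```bash
python3 - <<'E'
from h import *
go([547.6,-33,4])
i,im,d=cap('wrist','w5.png'); p,R,s=pose()
for r in spotter.regions_of('wrist','wheel_mid'):
    c=cloud(i,d,r['pixels']); k=c[np.hypot(*(c-p)[:,:2].T)<45]
    if len(k)>500:
        zt=np.percentile(k[:,2],90); print(r['conf'],zt,circ(k,zt-3,zt+3))
E
```

```text
at [547.9 -32.6  67.9] yaw 16.7 shift cm [-0.05  0.03  6.39] twist 0
0.57 123.64648397679865 (547.2894897460938, -31.810001373291016, 30.109111785888672, np.float64(122.9690802015637), 10997)
```

Request:
step_arm(plan="-0.03 0.1 2 0 60;-0.03 0.1 4 0 60;-0.03 0.1 5.5 0 60;-0.03 0.1 6.2 0 60;-0.03 0.1 6.5 0 60;-0.03 0.1 6.65 0 60;-0.03 0.1 6.65 0 60")

```text
time_s: 8.85
eef_pos: [547.6, -33.0, 1.2]
ee_rot: [0.0, 0.989, 0.145, 0.001]
force: [-0.2, -0.5, -1.0]
grip_width: 0.687
```

Request:
step_arm(plan="0 0 0 0 100;0 0 0 0 100;0 0 0 0 100;0 0 0 0 100;0 0 -3 0 100;0 0 -8 0 100;0 0 -13 0 100;0 0 -17 0 100;0 0 -17 0 100")

```text
time_s: 9.75
eef_pos: [549.5, -33.4, 176.3]
ee_rot: [0.002, 0.989, 0.145, 0.005]
force: [-0.3, 0.3, -0.9]
grip_width: 0.996
```

```bash
python3 - <<'E'
from h import *
i,im,d=cap('wrist','w6.png'); p,R,s=pose(); print(s['time_s'],p.round(1),s['force'],s['grip_width'])
P=world(i,np.stack(np.meshgrid(np.arange(560),np.arange(420)),-1).reshape(-1,2),d.ravel())
k=P[np.hypot(P[:,0]-547.6,P[:,1]+33)<40]
print('wheel',circ(k,52,58),'axle',circ(k,66,82), k[(k[:,2]>52)&(k[:,2]<58)][:,2].std())
A=k[(k[:,2]>52)&(k[:,2]<59)]; c=np.linalg.lstsq(np.c_[A[:,:2]-[547,-33],np.ones(len(A))],A[:,2],rcond=None)[0];print('plane',c)
i,im,d=cap('top')
for n in ('top','scene'):
    i,im,d=cap(n)
    for r in spotter.regions_of(n,'clip_tab')[:1]:
        c=cloud(i,d,cv2.dilate(r['pixels'].astype(np.uint8),np.ones((5,5)))>0); t=c[c[:,2]>20]; f=c[(c[:,2]>2.5)&(c[:,2]<10)]
        print(n,r['conf'],'tab',np.median(t,0),t.min(0),t.max(0),'fork',np.median(f,0),f.min(0),f.max(0),'dir',np.degrees(np.arctan2(*(f.mean(0)-t.mean(0))[[1,0]])))
E
```

```text
9.8 [548.2 -33.1 172.9] [ 0.37177763 -0.3594049  -0.9268888 ] 1.0027345957891936
wheel (546.8446655273438, -32.58219528198242, 29.995946884155273, np.float64(56.178864116349104), 2322) axle (547.614013671875, -33.081398010253906, 7.0102057456970215, np.float64(76.02019711813074), 183) 0.8439547119372606
plane [-2.16548114e-03  2.52462589e-05  5.61199283e+01]
top 0.65 tab [520.32747903 232.00801042  37.45884306] [509.7703213  226.65062958  20.18214559] [531.34944419 239.18549685  42.47914085] fork [537.74070919 231.87479713   5.34990983] [501.47978709 214.55734904   2.53076378] [568.37992435 254.44470931   9.86123092] dir 4.180584993237954
scene 0.56 tab [523.78961624 230.01082612  35.31209754] [509.99257849 223.41915675  20.25350719] [533.94898691 241.57253572  43.14184355] fork [538.09384387 232.68087295   4.88976496] [492.61511847 211.67833538   2.56232591] [569.35025522 266.28677106   9.9298273 ] dir 15.263917367690203
```

View pics/w6.png

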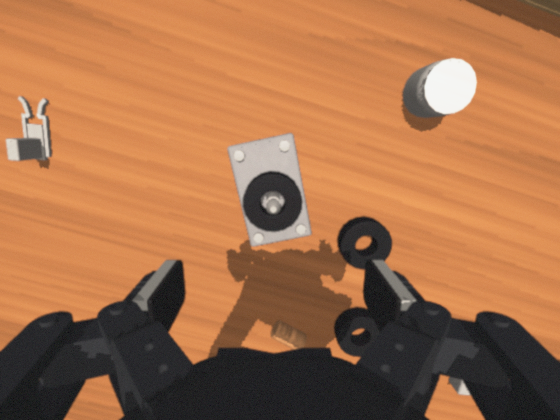

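The wheel lies flat on the boss: its top is level at 56.1, with the axle at pixel (272,203) inside the bore. The clip is at (32,130), so I'm moving to look at it.

Request:
step_arm(plan="-2.5 -25.6 2 0 100;-2.5 -25.6 2 0 100;-2.5 -25.6 2 0 100;-2.5 -25.6 2 0 100;-2.5 -25.6 2 0 100;-2.5 -25.6 2 0 100;-2.5 -25.6 2 0 100;-2.5 -25.6 2 0 100")

```text
time_s: 10.85
eef_pos: [450.0, 204.2, 150.2]
ee_rot: [0.0, 0.989, 0.145, -0.0]
force: [-0.5, -0.1, 0.4]
grip_width: 0.998
```

```bash
cat > clip.py <<'E'
import sys
from h import *
i,im,d=cap('wrist',sys.argv[1]); p,R,s=pose(); print(s['time_s'],p.round(1),s['force'],s['grip_width'])
P=world(i,np.stack(np.meshgrid(np.arange(560),np.arange(420)),-1).reshape(-1,2),d.ravel()).reshape(420,560,3)
near=(abs(P[...,0]-530)<60)&(abs(P[...,1]-232)<50)&(d>0)
grey=(im.max(2).astype(int)-im.min(2)<45)
t=P[near&(P[...,2]>35.5)&(P[...,2]<44)]
print('tabtop',len(t),np.median(t[:,2]),cv2.minAreaRect(t[:,:2].astype(np.float32)))
f=P[near&grey&(P[...,2]>3)&(P[...,2]<9)]
c=np.array(cv2.minAreaRect(t[:,:2].astype(np.float32))[0])
print('fork',len(f),np.median(f[:,2]),cv2.minAreaRect(f[:,:2].astype(np.float32)))
e=f[:,:2].mean(0)-c; print('tab->fork dir',np.degrees(np.arctan2(e[1],e[0])))
a=P[near&(P[...,2]>2.5)]; print('all',cv2.minAreaRect(a[:,:2].astype(np.float32)))
E
python3 clip.py w7.png
```

```text
10.9 [450.2 203.9 150.3] [-0.70614845  0.438575    0.51142697] 0.9988215312390746
tabtop 342 38.15677017322653 ((521.263916015625, 234.75830078125), (22.091955184936523, 11.958080291748047), 11.183307647705078)
fork 894 5.206485304706922 ((540.6764526367188, 238.31961059570312), (65.5440444946289, 27.898155212402344), 11.047451972961426)
tab->fork dir 9.700537907722085
all ((529.4422607421875, 231.21151733398438), (100.27469635009766, 117.77483367919922), 89.05074310302734)
```

View pics/w7.png

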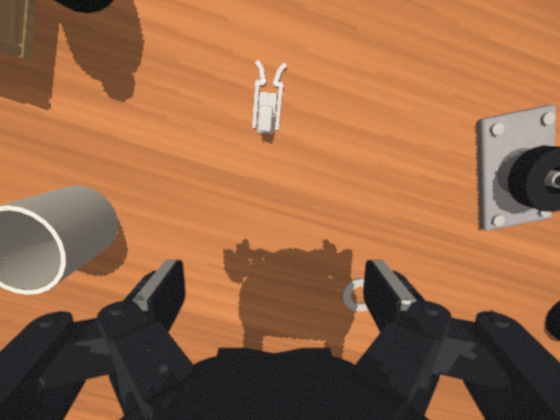

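The clip is clear at pixel (267,108) with its mouth up the image. Tab centre is (521.3,234.8), tab top 38.2, and its footprint measures 22.1×12.0 at a yaw of 11.1°. I'm approaching with the jaws partly open.

Request:
step_arm(plan="4 -0.4 3 2.5 40;7.71 -0.9 6 5.6 40;7.71 -0.9 10 5.6 40;7.71 -0.9 13 5.6 40;7.71 -0.9 13 5.6 40;7.71 -0.9 13 5.6 40;7.71 -0.9 13 5.6 40")

```text
time_s: 11.6
eef_pos: [522.3, 235.6, 22.6]
ee_rot: [-0.0, 0.995, 0.096, 0.002]
force: [0.8, 0.7, 0.9]
grip_width: 0.4
```

```bash
python3 -c "
from h import *
go([521.3,234.8,-20],11.1)"; python3 tip.py
```

```text
at [522.3 235.6  22.6] yaw 11.1 shift cm [-0.13  0.06  4.26] twist -0.0
[522.1 235.8  22.6] [ 0.1156169   1.32272092 -0.33320125] 0.40391297615391336
-1 18899 tip tool z [-42.9  16.4  19.3] inner y [5.6 7.9]
1 19354 tip tool z [-36.5  16.8  18.8] inner y [5.5 7.5]
```

Request:
step_arm(plan="-0.1 0.06 1.5 0 40;-0.1 0.06 2.5 0 40;-0.1 0.06 3.3 0 40;-0.1 0.06 3.8 0 40;-0.1 0.06 4.1 0 40;-0.1 0.06 4.1 0 40")

```text
time_s: 12.25
eef_pos: [519.9, 235.1, -20.7]
ee_rot: [0.0, 0.995, 0.097, -0.0]
force: [-1.2, -0.5, 0.7]
grip_width: 0.395
```

Request:
step_arm(plan="0 0 0 0 5;0 0 0 0 5;0 0 0 0 5;0 0 0 0 5;0 0 0 0 5;0 0 0 0 5", grip_force=70)

```text
time_s: 12.85
eef_pos: [520.3, 235.2, -20.0]
ee_rot: [-0.0, 0.995, 0.097, 0.0]
force: [-1.0, -0.4, 5.7]
grip_width: 0.13
```

Request:
step_arm(plan="0 0 -4 0 5;0 0 -9 0 5;-2 4 -10 0 5;-4 9 -10 0 5;-6 14 -10 0 5;-8 19 -10 0 5;-10 24 -10 0 5;-10.2 26.8 -10 0 5;-10.2 26.8 -10 0 5;-10.2 26.8 -10 0 5")

```text
time_s: 13.85
eef_pos: [471.3, -48.0, 79.3]
ee_rot: [-0.0, 0.995, 0.096, -0.0]
force: [-0.1, 0.6, -1.0]
grip_width: 0.129
```

```bash
cat > inhand.py <<'E'
import sys
from h import *
i,im,d=cap('wrist',sys.argv[1]); p,R,s=pose(); print(s['time_s'],p.round(1),s['force'],s['grip_width'])
W=world(i,np.stack(np.meshgrid(np.arange(560),np.arange(420)),-1).reshape(-1,2),d.ravel()); ok=d.ravel()>0
T=(W-p)@R
# fork: ahead of pads, x 14..60, |y|<20, z between -45 and 0
m=ok&(T[:,0]>13)&(T[:,0]<60)&(abs(T[:,1])<22)&(W[:,2]>84 if p[2]>60 else (T[:,2]<-14)&(T[:,2]>-30))
k=T[m]; print('fork pts',len(k),'z',np.percentile(k[:,2],[5,50,95]).round(1),'x max',np.percentile(k[:,0],[95,99,100]).round(1))
for a in range(14,58,4):
    q=k[(k[:,0]>=a)&(k[:,0]<a+4)]
    if len(q)>3: print(a,len(q),'y',q[:,1].min().round(1),q[:,1].max().round(1),'z',np.median(q[:,2]).round(1))
c=W[ok&(np.hypot(W[:,0]-547.6,W[:,1]+33)<12)&(W[:,2]>67)&(W[:,2]<83)]
if len(c)>5: print('axle',circ(c,67,83)); a=np.array([*circ(c,67,83)[:2],0]); print('axle in tool',((a-p)@R)[:2].round(1))
E
python3 inhand.py w8.png
```

```text
13.9 [471.3 -47.1  79.2] [ 0.46822323  0.17483475 -1.00223456] 0.12803260395118335
fork pts 15390 z [-127.6 -111.6  -24.8] x max [36.6 50.8 54.6]
14 6986 y -19.2 20.2 z -106.5
18 6237 y -19.0 20.0 z -123.9
22 384 y -13.0 13.7 z -25.2
26 237 y -12.9 13.7 z -24.8
30 176 y -12.8 14.0 z -25.1
34 288 y -12.8 13.5 z -25.1
38 152 y -8.6 9.8 z -25.2
42 162 y -9.5 10.8 z -25.1
46 179 y -12.8 14.0 z -25.1
50 192 y -14.6 15.8 z -25.1
54 9 y -12.6 13.4 z -23.8
axle (547.6260986328125, -33.20711135864258, 6.947714328765869, np.float64(76.59727278553251), 507)
axle in tool [77.6  1.1]
```

View pics/w8.png

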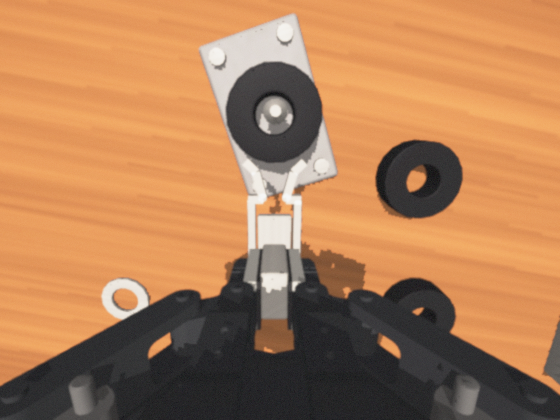

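The clip is straight in the hand. Its fork top is 25.1 mm behind the TCP, so the underside is at TCP+20.1 and the bore 31.6 mm ahead. The axle is 77.6 mm ahead and 0.5 mm to the side. I'm lowering to groove level and moving in.

Request:
step_arm(plan="0 0.05 2 0 5;0 0.05 4 0 5;0 0.05 4.2 0 5;0 0.05 4.2 0 5;0.8 0.05 4.2 0 5;1.6 0.05 4.2 0 5;2.2 0.05 4.2 0 5;2.2 0.05 4.2 0 5;2.2 0.05 4.2 0 5")

```text
time_s: 14.8
eef_pos: [493.3, -43.7, 37.5]
ee_rot: [-0.0, 0.995, 0.097, -0.0]
force: [-0.5, 0.3, -0.4]
grip_width: 0.13
```

```bash
python3 inhand.py w9.png
```

```text
14.85 [493.1 -43.7  37.5] [-0.10958586  0.14752073 -0.69721011] 0.12966469832869268
fork pts 5620 z [-26.  -19.8 -17.8] x max [56.7 59.4 60. ]
14 374 y -13.6 12.9 z -25.2
18 388 y -14.0 12.9 z -25.1
22 391 y -14.0 12.8 z -25.2
26 510 y -14.8 14.2 z -21.3
30 480 y -20.9 19.7 z -19.1
34 704 y -22.0 21.6 z -19.5
38 687 y -21.7 22.0 z -19.1
42 588 y -22.0 21.9 z -19.0
46 456 y -22.0 21.8 z -19.3
50 436 y -21.8 21.9 z -20.0
54 336 y -22.0 21.9 z -18.8
axle (547.6221313476562, -33.20804214477539, 6.964802265167236, np.float64(76.5142033397586), 775)
axle in tool [55.5  0.2]
```

Request:
step_arm(plan="0.5 0 0 0 5;1 0 0 0 5;1.3 0 0 0 5;1.5 0 0 0 5;1.5 0 0 0 5")

```text
time_s: 15.35
eef_pos: [508.1, -41.1, 37.4]
ee_rot: [0.0, 0.995, 0.097, -0.0]
force: [0.2, -2.0, -1.0]
grip_width: 0.13
```

Request:
step_arm(plan="0.1 0 0 0 5;0.2 0 0 0 5;0.2 0 0 0 5")

```text
time_s: 15.65
eef_pos: [509.4, -40.5, 37.3]
ee_rot: [-0.0, 0.995, 0.097, -0.001]
force: [-2.9, -2.5, -0.2]
grip_width: 0.13
```

Request:
step_arm(plan="0.1 0 0 0 5;0.2 0 0 0 5;0.2 0 0 0 5")

```text
time_s: 15.95
eef_pos: [511.0, -39.9, 37.1]
ee_rot: [-0.0, 0.995, 0.097, -0.001]
force: [-5.0, -3.1, 0.7]
grip_width: 0.126
```

Request:
step_arm(plan="0.1 0 0 0 5;0.1 0 0 0 5")

```text
time_s: 16.15
eef_pos: [512.5, -39.7, 37.3]
ee_rot: [-0.0, 0.995, 0.097, -0.001]
force: [-3.4, -0.9, -1.2]
grip_width: 0.124
```

Request:
step_arm(plan="0.1 0 0 0 5;0.1 0 0 0 5")

```text
time_s: 16.35
eef_pos: [514.3, -39.6, 37.6]
ee_rot: [0.0, 0.995, 0.097, 0.001]
force: [-1.2, -1.4, -2.0]
grip_width: 0.129
```

The push peaked at about 6 N and dropped, which is the snap. I'm continuing to the stop in small steps.

Request:
step_arm(plan="0.1 0 0 0 5;0.1 0 0 0 5;0.1 0 0 0 5")

```text
time_s: 16.65
eef_pos: [515.6, -39.6, 37.8]
ee_rot: [0.0, 0.995, 0.097, 0.001]
force: [2.1, -0.6, -1.0]
grip_width: 0.129
```

Request:
step_arm(plan="0.05 0 0 0 5;0.05 0 0 0 5;0.05 0 0 0 5")

```text
time_s: 16.95
eef_pos: [515.6, -39.6, 37.7]
ee_rot: [0.0, 0.995, 0.097, 0.0]
force: [2.0, -2.0, -0.8]
grip_width: 0.129
```

Request:
step_arm(plan="0.05 0 0 0 5;0.05 0 0 0 5;0.05 0 0 0 5")

```text
time_s: 17.25
eef_pos: [515.8, -39.4, 37.5]
ee_rot: [0.0, 0.995, 0.097, -0.0]
force: [1.8, -1.9, -1.5]
grip_width: 0.126
```

Request:
step_arm(plan="0.05 0 0 0 5;0.05 0 0 0 5;0.05 0 0 0 5")

```text
time_s: 17.55
eef_pos: [516.3, -39.2, 37.4]
ee_rot: [-0.0, 0.995, 0.097, -0.0]
force: [1.3, -1.9, -0.4]
grip_width: 0.132
```

Request:
step_arm(plan="0.05 0 0 0 5;0.05 0 0 0 5;0.05 0 0 0 5")

```text
time_s: 17.85
eef_pos: [516.6, -39.1, 37.4]
ee_rot: [-0.0, 0.995, 0.097, -0.0]
force: [-0.3, -2.3, 0.1]
grip_width: 0.131
```

Request:
step_arm(plan="0.05 0 0 0 5;0.05 0 0 0 5;0.05 0 0 0 5")

```text
time_s: 18.15
eef_pos: [516.9, -39.1, 37.4]
ee_rot: [-0.0, 0.995, 0.097, -0.001]
force: [-4.4, -3.2, 1.3]
grip_width: 0.125
```

Request:
step_arm(plan="0.05 0 0 0 5;0.05 0 0 0 5;0.05 0 0 0 5")

```text
time_s: 18.45
eef_pos: [517.0, -38.9, 37.4]
ee_rot: [-0.0, 0.995, 0.097, -0.001]
force: [-6.9, -3.6, 3.2]
grip_width: 0.131
```

Request:
step_arm(plan="0.05 0 0 0 5;0.05 0 0 0 5;0.05 0 0 0 5")

```text
time_s: 18.75
eef_pos: [517.1, -38.9, 37.3]
ee_rot: [-0.0, 0.995, 0.097, -0.001]
force: [-8.0, -4.8, 4.6]
grip_width: 0.132
```

Request:
step_arm(plan="0.06 0 0 0 5;0.06 0 0 0 5;0.06 0 0 0 5")

```text
time_s: 19.05
eef_pos: [517.2, -38.9, 37.3]
ee_rot: [-0.0, 0.995, 0.097, -0.002]
force: [-10.5, -5.5, 6.3]
grip_width: 0.132
```

Request:
step_arm(plan="0.03 0 0 0 5;0.03 0 0 0 5;0.03 0 0 0 5;0.03 0 0 0 5")

```text
time_s: 19.45
eef_pos: [517.3, -38.8, 37.3]
ee_rot: [-0.0, 0.995, 0.097, -0.002]
force: [-12.1, -5.4, 6.8]
grip_width: 0.13
```

```bash
python3 - <<'E'
from h import *
p,R,s=pose(); print('push in tool axes',(R.T@np.array(s['force'])).round(1))
E
```

```text
push in tool axes [-13.    2.9  -6.8]
```

The firm press reads 13 N along the clip. I'll ease off, let go and retreat upward.

Request:
step_arm(plan="-0.1 0 0 0 5;-0.2 0 0 0 5;-0.2 0 0 0 5")

```text
time_s: 19.75
eef_pos: [516.9, -39.0, 37.4]
ee_rot: [-0.0, 0.995, 0.097, -0.0]
force: [-3.5, -2.4, 0.7]
grip_width: 0.13
```

Request:
step_arm(plan="0 0 0 0 40;0 0 0 0 40;0 0 0 0 40;0 0 0 0 40;0 0 0 0 40;0 0 -2 0 40;0 0 -5 0 40;-3 0 -9 0 40;-5 0 -12 0 40;-5 0 -12 0 40")

```text
time_s: 20.75
eef_pos: [468.4, -49.4, 161.3]
ee_rot: [0.001, 0.995, 0.097, 0.003]
force: [0.0, -0.6, -1.2]
grip_width: 0.4
```

```bash
python3 - <<'E'
from h import *
i,im,d=cap('wrist','w10.png'); p,R,s=pose(); print(s['time_s'],p.round(1),s['force'],s['grip_width'])
P=world(i,np.stack(np.meshgrid(np.arange(560),np.arange(420)),-1).reshape(-1,2),d.ravel()).reshape(420,560,3)
k=P[(d>0)&(np.hypot(P[...,0]-540,P[...,1]+35)<70)]
t=k[(k[:,2]>88)&(k[:,2]<99)]; r=cv2.minAreaRect(t[:,:2].astype(np.float32)); print('tab top',np.median(t[:,2]),r)
print('tab->axle',np.hypot(r[0][0]-547.6,r[0][1]+33.15))
f=k[(k[:,2]>58.5)&(k[:,2]<65)&(np.hypot(k[:,0]-547.6,k[:,1]+33.15)>8)]; print('fork z',np.percentile(f[:,2],[10,50,90]),'reach ahead',((f[:,:2]-[547.6,-33.15])@[.981,.1925]).max())
print('axle',circ(k[np.hypot(k[:,0]-547.6,k[:,1]+33)<10],68,82)); print('wheel',circ(k,54.5,57.5))
cv2.imwrite('pics/w11.png',cv2.resize(im[:260,140:440,::-1],None,fx=2.5,fy=2.3))
E
```

```text
20.8 [468.5 -49.1 159.3] [ 0.21135863  0.42680393 -0.13932245] 0.395799777309237
tab top 94.0689914491069 ((517.5650024414062, -38.54298400878906), (21.50132942199707, 11.746515274047852), 10.745818138122559)
tab->axle 30.515329833770245
fork z [60.26851828 61.21714316 62.12616792] reach ahead 23.156662363045537
axle (547.5967407226562, -33.074310302734375, 6.984531879425049, np.float64(76.26428005299465), 236)
wheel (544.2052612304688, -33.573760986328125, 32.6691780090332, np.float64(56.191444921362084), 2165)
```

View pics/w11.png

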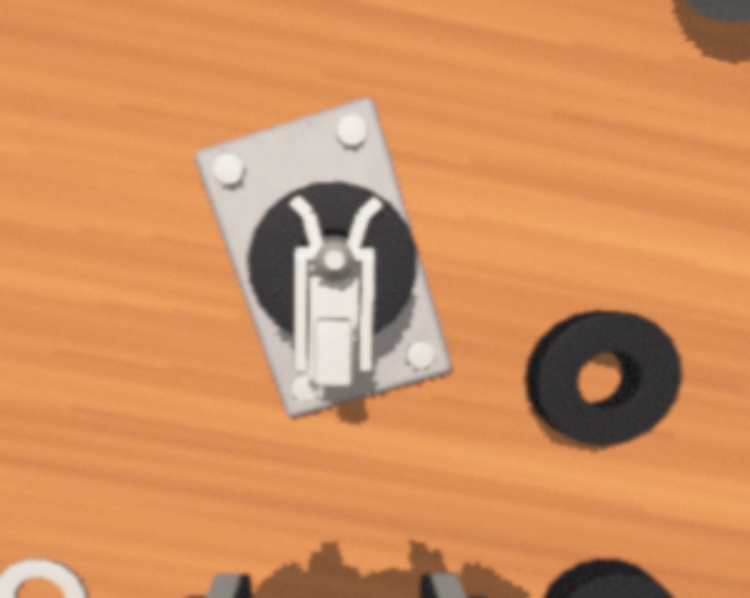

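The clip is home: tab to axle is 30.5 mm, the mouth reaches 23.2 mm past the axle, and the tab top is at 94 (56+38). Nothing is touching it, so I'm handing in.

```bash
python3 -c "
from h import *
print(workorder.finish_job())"
```

```text
the job is handed in; nothing more can be done
None
```

The job is done and handed in: the rightmost wheel lies flat on the boss, and the spring clip is snapped home in the axle's groove above it. It took about 21 s of the 72 s allowed. The hand-in gave no verdict.

- **Wheel:** after letting go, its upper face measured level at 56.1 mm, with the axle at (547.6, -33.1) inside the bore.
- **Clip snap:** the push peaked at about 6 N, dropped over the humps, then met the solid stop.
- **Firm press:** it read 13 N along the clip. About 7 N vertically and 3 N sideways came with it, roughly 15 N in all at the wrist. I then eased off and let go.
- **Last look:**
  - Tab to axle is 30.5 mm (31 nominal).
  - The mouth reaches 23.2 mm past the axle (23 nominal).
  - The tab top is at 94 mm, as it should be with the clip lying on the wheel.
  - The gripper was clear of everything.

**What disagreed:** the pad tips sat about 35 mm short of the stated TCP, so my first wheel grasp closed in the air above the wheel. It touched nothing, and both cameras confirmed the offset before I went lower. On the second grasp the wrist showed 13 N upward as the pads closed on the wheel, well under the limits. I did not re-measure the things to be left alone, but no move came near them.

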